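# Clear the sample case and hold its lid half open

### The job

Put the paper wad and the broken cork that lie on the lid of the blue sample case into the grey waste bin, leaving the lid shut until both are in. Then lift the lid to 45 degrees, half way to upright, and finish while still holding it steady at that angle so that a colleague can take out a vial: the lid falls shut by itself, so do not let go. Leave the jar, bottle and jug on the white tray alone.

Things in the scene. Friction and masses are not known exactly. Their poses are not given: they have to be found in the camera images.
- case: Open blue sample case with vials inside, fixed to the bench, 200 (x) by 240 (y) by 80 mm high, walls 6 mm, covered by its lid. Origin: centre of its underside, on the bench. Its own -x side is the front, with the lid's handle, roughly towards the robot; the hinge is at its +x side. Yaw within 0.25 rad. With the lid shut, the lid's flat top is 92.5 mm above the bench.
- lid (a joint): Angle of the case's lid in rad: 0 shut (level), grows as the front edge rises, 0.785 = 45 degrees, stop at 1.4. The lid is a 200 x 240 x 12 mm plate of 0.3 to 0.5 kg with no spring, stay or latch: it falls shut at any angle when let go. Lifting at the handle takes about 1.2 to 2.5 N.
- lid_handle (a point): Middle of the lid's steel bow handle: a round bar 12 mm in diameter, straight for 110 mm parallel to the case's y, in the plane of the lid, its centre line 250 mm from the hinge axis and 50 mm in front of the lid's front edge, so 38 mm of open space lies between bar and lid; with the lid shut it is 86.5 mm above the bench with nothing below it. The bar can turn between gripper fingers that pinch it.
- lid_hinge (a point): Middle of the lid's hinge axis, which runs along the case's y, 100 mm behind the case's origin (its +x) and 86.5 mm above the bench; it does not move as the lid turns. At lid angle a the handle is 250 cos(a) mm in front of it (along the case's -x) and 250 sin(a) mm above it.
- wad: Crumpled white paper wad lying on the lid, stiff, an irregular lump about 40 mm across and 37 mm high, 12 to 21 g. Origin: centre of its underside.
- cork: Broken piece of brown cork stopper lying on the lid, 44 mm long (its x) by 30 mm wide (its y) by about 28 mm high, 20 g. Origin: centre of its underside.
- bin: Open grey waste bin, fixed on the bench, 180 x 180 mm, 100 mm high, walls 5 mm, left or right of the case. Origin: centre of its underside.
- tray: Low white tray, 200 x 180 x 20 mm, fixed on the bench on the other side of the case from the bin; it carries the jar, bottle and jug. Origin: centre of its underside.
- jar: White closed jar, 52 mm in diameter, 75 mm high, on the tray; leave alone. Origin: centre of its underside.
- bottle: Amber bottle with red cap, 44 mm in diameter, 110 mm high, on the tray; leave alone. Origin: centre of its underside.
- jug: Clear plastic jug with a handle, 64 mm in diameter, 85 mm high, on the tray; leave alone. Origin: centre of its underside.

How it is judged:
On the way, in this order (a step that is already met when the one before it is completed fails the run):
1. the wad and the cork are both in the bin, with the lid still shut (x of wad in the frame of bin between -0.09 and 0.09 m and y of wad in the frame of bin between -0.09 and 0.09 m and z of wad in the frame of bin between 0 and 0.09 m and x of cork in the frame of bin between -0.09 and 0.09 m and y of cork in the frame of bin between -0.09 and 0.09 m and z of cork in the frame of bin between 0 and 0.09 m and value of joint lid below 0.12 rad), for 0.2 s.
2. the robot's fingers hold the lid open at 45 degrees (value of joint lid between 0.645 and 0.925 rad and contact force between the fingers and lid above 0.4 N), for 0.3 s.
At the end, for the whole second after the job is handed in: The lid stands at 45 degrees (within 8 degrees), at rest, carried by the robot's fingers (contact force above 0.4 N) through the last second; the wad and the cork lie inside the bin, below its rim; jar, bottle and jug stand upright within 30 mm of where they were (all of step 2 and x of wad in the frame of bin between -0.09 and 0.09 m and y of wad in the frame of bin between -0.09 and 0.09 m and z of wad in the frame of bin between 0 and 0.09 m and x of cork in the frame of bin between -0.09 and 0.09 m and y of cork in the frame of bin between -0.09 and 0.09 m and z of cork in the frame of bin between 0 and 0.09 m and velocity of joint lid between -0.1 and 0.1 rad/s and distance of each of jar, bottle, jug from where it was at the start of the episode below 0.03 m and angle between each of jar, bottle, jug's own z axis and vertical below 0.3 rad); the arm keeps its last pose, push and grip.
It fails at once if the lid is raised (more than 9 degrees) before the wad and the cork are both in the bin (value of joint lid above 0.16 rad and not (x of wad in the frame of bin between -0.09 and 0.09 m and y of wad in the frame of bin between -0.09 and 0.09 m and z of wad in the frame of bin between 0 and 0.09 m and x of cork in the frame of bin between -0.09 and 0.09 m and y of cork in the frame of bin between -0.09 and 0.09 m and z of cork in the frame of bin between 0 and 0.09 m)).
It fails at once if the jar, bottle or jug is knocked over or shifted more than 30 mm (distance of any of jar, bottle, jug from where it was at the start of the episode above 0.03 m or angle between any of jar, bottle, jug's own z axis and vertical above 0.3 rad).
It also fails if it takes over 59 s, if anything falls off the work surface, if the arm or the gripper's body presses on something with over 40 N, if the wrist force passes 120 N, or if a joint passes its speed limit or range.

### The arm

A 6-joint arm with a two-finger parallel gripper is mounted at the origin on the work surface. World frame = base frame: x ahead of the robot, y to its left, z up, the work surface at z = 0. Lengths are in m, angles in rad, forces in N, time in s.
With the tool pointing down it reaches from about 0.25 to 0.725 m from the base axis. Payload 4 kg.
Tool frame: the origin (TCP) lies midway between the tips of the shut fingers; the grasp point (between the pads) lies 19 mm behind it; z points along the fingers, y is the direction in which the jaws open and shut (so a half turn about z gives the same grasp; the last joint's range is limited). The gripper opens to 85 mm and grips with 20 to 120 N. Pads are 22 mm wide; open, the fingers measure 114 mm over their backs; the gripper's body (76 mm by 85 mm) begins 54 mm behind the grasp point. The pads swing forward as they close: fully open they stand 13 mm farther back than shut.
Start: joints at [1.16, 0.241, 0.005, 1.335, 0, 1.571], TCP at [0.2, 0.458, 0.231] pointing down, gripper open.
Joint ranges: [-2.72, 2.72], [-1.05, 1.87], [-1.09, 1.28], [-1.99, 2.15], [-1.42, 1.44], [-3.14, 3.14]. Speed limits (rad/s): [2.79, 2.79, 3.14, 3.14, 3.14, 3.14].

### API

Orientations are given as a unit quaternion [x, y, z, w].
In Python, from workcell import bot gives the robot as it stands.
- The arm moves only by the shell command python3 -m inch 'ROWS'. ROWS is JSON, a list of rows, each a list of 5 numbers: the shift along the tool's x, y, z scaled (see below), then the turn about the tool's z scaled (see below), then the closure, from 0 (fully open) to 1 (shut). A call has 1 to 10 rows; each row is the pose to reach, as a shift and turn from the pose commanded when the call began, along the tool's axes at that moment; what a row does not reach only later rows make up. The controller multiplies each number of a shift by 100 cm and each number of a turn by 120 degrees. A row lasts 1/8 s, in which the tool goes at most 62.5 mm and 10.7 degrees, less where a joint would pass 70% of its speed; a pose out of reach is approached as far as the arm can. A call with a number of a shift or a turn outside -1 to 1 is refused whole. A call with a gripper value outside its range is refused whole. The fingers move at their own pace and stop on an object; the grip force is fixed at half the most. Time passes only in rows, so rows that repeat a pose let the fingers close. It gives the time, the measured TCP pose, the force and the opening at its end, in the units of the state.
- bot.get_obs(): the state, without advancing time (a new reading comes with each control period).
- bot.camera(name): name is "side" or "top"; returns the picture (384x512x3 uint8, red, green, blue); there is no depth.
- bot.calibration(name): a dict with "intrinsics" (3x3 intrinsics, pixels), "xyz" and "attitude" of the camera in the world. Camera axes: x right, y down, z forward; pixel columns grow to the right and rows downward; lengths in m; the calibration is good to about 2 mm. A picture is of the moment at which its call begins. calibration takes no time and is no camera call.
- bot.job_done(): hands the job in, once; it reports no verdict.
Trained networks look in the newest picture that a camera, given by its name, has taken for a name from the list of things; names that differ only in an ending like _2 or _b are one class to them, and where a whole thing is asked for, a point or a joint stands for the part that bears it (a point fixed in the world has none). Each returns a list of dicts, best first, with "score" (0 to 1); they miss things now and then, are a little off and sometimes report something else, mostly with a low value. They report only what shows in the picture. A call takes as long as a camera call.
- bot.masks_of(camera, target): "pixels" (384x512 bool, what is visible of it) and "extent" ([left, top, width, height] as shares, 0 to 1, of the picture: columns of its width, rows of its height, round what is visible of it).
- bot.spot_point(camera, target): "point" ([column, row] as shares, 0 to 1, of the picture: columns of its width, rows of its height: a listed point, or the origin of a listed thing).
The state is a dict: "clock": time; "joint_pos": joint angles; "joint_vel": joint speeds; "tau": joint torques, N m; "eef_pos": TCP position; "tool_rot": TCP orientation; "ft_force": force on the tool from outside, world axes, zero at the start; "ft_torque": the same for the moment, N m; "grip_width": finger opening in m.
Only numpy, scipy, OpenCV 4.12 (cv2) and the standard library are available. Lean on these libraries where they do the work, as an engineer would, in place of code of your own. Each camera call takes 0.05 s, during which the arm holds its last target.

## Working session

There is one attempt and no reset: what is moved stays moved. The work goes in short steps, Python scripts to look and compute and a shell command to move; the robot and the scene stay as the last step left them, time stands still between calls to the robot, and variables do not carry over. Pictures are saved under pics/ and viewed, and the job is handed in when it is done.

```bash
mkdir -p pics; ls; cat > h.py <<'E'
import numpy as np, cv2
from workcell import bot
from scipy.spatial.transform import Rotation as R
def cal(n):
    c=bot.calibration(n); K=np.array(c["intrinsics"]); p=np.array(c["xyz"]); a=np.array(c["attitude"])
    M=a if a.shape==(3,3) else R.from_quat(a).as_matrix()
    return K,p,M
def ray(n,uv):
    K,p,M=cal(n); d=M@np.linalg.inv(K)@np.array([uv[0],uv[1],1.]); return p,d
def onz(n,uv,z):
    p,d=ray(n,uv); return p+d*(z-p[2])/d[2]
def tri(uvs):
    A=np.zeros((3,3));b=np.zeros(3)
    for n,uv in uvs:
        p,d=ray(n,uv); d=d/np.linalg.norm(d); Q=np.eye(3)-np.outer(d,d); A+=Q;b+=Q@p
    return np.linalg.solve(A,b)
def proj(n,X):
    K,p,M=cal(n); q=K@(M.T@(np.array(X)-p)); return q[:2]/q[2]
def save(n,f):
    im=bot.camera(n); cv2.imwrite("pics/"+f,np.ascontiguousarray(im[:,:,::-1])); return im
E
python3 - <<'E'
from h import *
print(bot.get_obs())
for n in ("side","top"):
    print(n,bot.calibration(n)); save(n,n+"0.png")
for n in ("top","side"):
    for t in ("wad","cork","bin","case","lid_handle","lid_hinge","tray","jar","bottle","jug"):
        r=bot.spot_point(n,t)
        print(n,t,[(round(x["score"],2),np.round(np.array(x["point"])*[512,384],1)) for x in r][:2])
print(bot.get_obs()["clock"])
E
```

```text
pics
{'clock': 0.0, 'joint_pos': array([ 1.16002403e+00,  2.41409411e-01,  3.65607277e-03,  1.33519721e+00,
       -3.26228593e-05,  1.57080078e+00]), 'joint_vel': array([ 0.00112565, -0.00163438, -0.00011283, -0.00065477,  0.00031004,
        0.00017807]), 'tau': array([ 1.82648349e-03, -3.72314966e+01,  2.52410549e+01,  1.69680332e-02,
        1.96248088e-04,  3.82590684e-06]), 'eef_pos': array([0.19940243, 0.45779306, 0.23038874]), 'tool_rot': array([ 2.03947252e-01,  9.78981286e-01, -1.05779761e-03, -2.03700240e-04]), 'ft_force': array([-1.31905873,  0.29415317, -0.49617133]), 'ft_torque': array([-0.01184083,  0.02205137,  0.06855974]), 'grip_width': 0.08550098966194376}
side {'intrinsics': array([[423.41471815,   0.        , 258.12048802],
       [  0.        , 423.41471815, 191.87032475],
       [  0.        ,   0.        ,   1.        ]]), 'xyz': array([0.19694645, 1.15722854, 0.77106179]), 'attitude': array([-0.11938138,  0.85710932, -0.4955219 ,  0.07463073])}
top {'intrinsics': array([[486.50335239,   0.        , 258.05000837],
       [  0.        , 486.50335239, 190.678324
[... 365 characters left out ...]
6, array([241.9, 229.2]))]
top lid_hinge []
top tray [(0.77, array([129.1, 229.1]))]
top jar [(0.75, array([143.7, 252.9]))]
top bottle [(0.65, array([142.9, 212.4])), (0.28, array([244.4, 228.9]))]
top jug [(0.91, array([111.1, 229.8]))]
side wad [(0.46, array([222.7, 196. ]))]
side cork [(0.59, array([233. , 177.2]))]
side bin [(0.28, array([234.5, 210.8]))]
side case [(0.7, array([233.4, 210.4]))]
side lid_handle [(0.94, array([277.8, 194.7]))]
side lid_hinge [(0.94, array([208.1, 184. ]))]
side tray [(0.83, array([252.2, 280.4]))]
side jar [(0.56, array([271.7, 274. ]))]
side bottle [(0.62, array([241.9, 266.7]))]
side jug [(0.8, array([243.8, 289.6])), (0.45, array([222.9, 196.1]))]
1.1
```

View pics/top0.png

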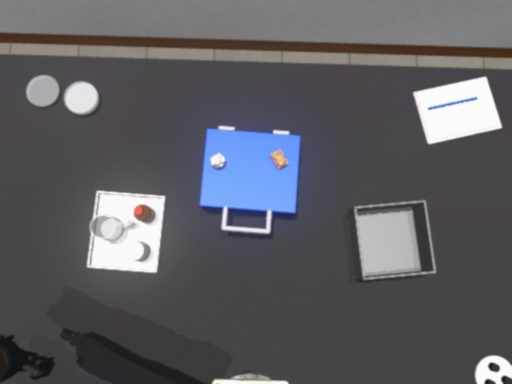

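View pics/side0.png

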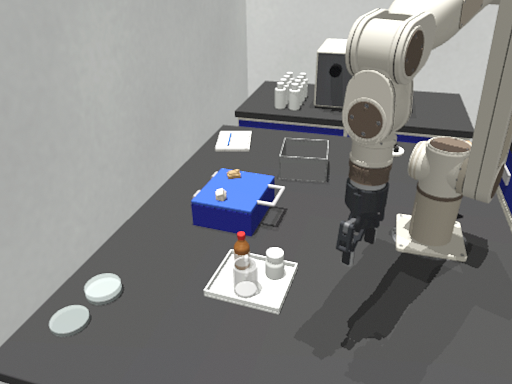

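```bash
python3 - <<'E'
from h import *
def o(s,n,uv,z): print(s,n,np.round(onz(n,uv,z),3))
o("wad","top",(217.1,160.8),.0925);o("wad","side",(222.7,196),.0925)
o("cork","top",(279.5,162.6),.0925);o("cork","side",(233,177.2),.0925)
o("bin","top",(383.2,241),0)
o("case","top",(249.9,178.1),0);o("case","side",(233.4,210.4),0)
o("handle","top",(241.9,229.2),.0865);o("handle","side",(277.8,194.7),.0865)
o("hinge","side",(208.1,184),.0865)
o("tray","top",(129,229),0)
for t,c in (("jar",(143.7,252.9)),("bottle",(142.9,212.4)),("jug",(111,230))): o(t,"top",c,.02)
im=bot.camera("top")
for t in ("wad","cork","lid_handle","bin"):
    for x in bot.masks_of("top",t)[:1]:
        m=x["pixels"]; ys,xs=np.nonzero(m)
        print(t,round(x["score"],2),m.sum(),xs.min(),xs.max(),ys.min(),ys.max(),xs.mean(),ys.mean(),cv2.minAreaRect(np.stack([xs,ys],1).astype(np.float32)))
x=im[120:260,190:420][:,:,::-1]
cv2.imwrite("pics/topz.png",cv2.resize(x,None,fx=3.4,fy=3.4,interpolation=cv2.INTER_CUBIC))
o_=bot.get_obs();M=R.from_quat(o_["tool_rot"]).as_matrix();print(M)
E
```

```text
wad top [0.639 0.099 0.093]
wad side [0.634 0.078 0.093]
cork top [ 0.639 -0.059  0.093]
cork side [ 0.644 -0.051  0.093]
bin top [ 0.454 -0.344  0.   ]
case top [0.614 0.015 0.   ]
case side [0.624 0.013 0.   ]
handle top [0.469 0.031 0.087]
handle side [0.47  0.014 0.087]
hinge side [0.713 0.007 0.087]
tray top [0.468 0.332 0.   ]
jar top [0.406 0.285 0.02 ]
bottle top [0.511 0.293 0.02 ]
jug top [0.463 0.374 0.02 ]
wad 0.71 161 212 225 153 167 218.43478260869566 160.5776397515528 ((218.5, 160.0), (14.0, 13.0), 90.0)
cork 0.72 228 272 288 149 168 279.6622807017544 158.7280701754386 ((279.3980712890625, 158.64649963378906), (18.435810089111328, 12.849199295043945), 61.38954162597656)
lid_handle 0.95 7429 200 300 129 232 250.19827702247946 173.69067169201776 ((249.6460418701172, 181.30975341796875), (96.9847183227539, 100.70977020263672), 3.814074993133545)
bin 0.89 5834 347 434 201 279 390.45251971203294 239.97925951319849 ((390.55035400390625, 239.64141845703125), (73.72315216064453, 81.90382385253906), 84.42780303955078)
[[-9.16790852e-01  3.99367666e-01  1.50289800e-05]
 [ 3.99367666e-01  9.16790853e-01 -1.08020647e-06]
 [-1.42098309e-05  5.01176525e-06 -1.00000000e+00]]
```

View pics/topz.png

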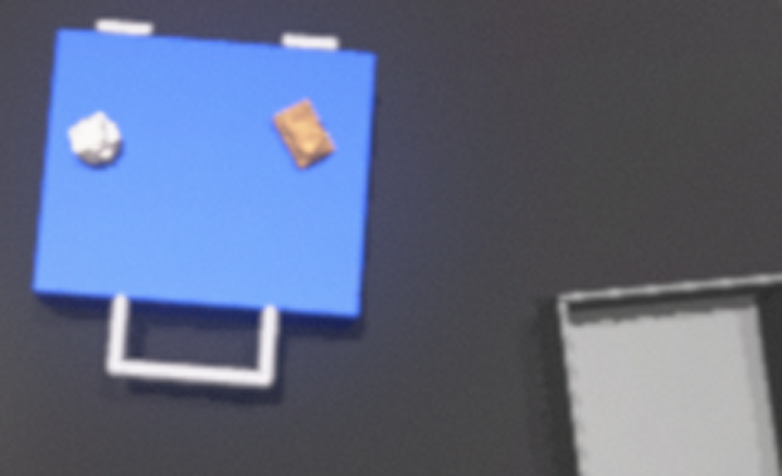

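The top view shows the lid corners at about (207,129), (300,136), (296,213) and (200,206), and the bow handle at about (246,230). The wad is at (218,160), the cork at (280,159) and the bin's rim around (390,240). The side view agrees. Next I refine these positions.

```bash
python3 - <<'E'
from h import *
Z=lambda u,v:(190+(u+.5)/3.4-.5,120+(v+.5)/3.4-.5)
C=[onz("top",Z(*c),.0925) for c in ((57,30),(375,54),(359,316),(35,291))]
print("lid",np.round(C,3).tolist(),np.mean(C,0).round(4))
d=C[0]-C[3]+C[1]-C[2]; print("yaw",np.arctan2(d[1],d[0])); d=C[0]-C[1]+C[3]-C[2]; print("yaw",np.arctan2(-d[0],d[1]))
for p in ((118,366),(268,378),(192,373)): print("bar",onz("top",Z(*p),.0925).round(4))
ck=[onz("top",Z(*c),.107)[:2] for c in ((275,115),(308,98),(334,152),(300,168))];print("cork",np.round(ck,3).tolist(),np.mean(ck,0).round(4))
print("wad",onz("top",(218.4,160.3),.110))
print("bin rim",[onz("top",p,.1).round(3).tolist() for p in ((354,206),(426,201),(435,272),(358,280))])
bot.camera("side")
for t,z in (("wad",.110),("cork",.107)):
    x=bot.masks_of("side",t)[0]; ys,xs=np.nonzero(x["pixels"]); print(t,x["score"],onz("side",(xs.mean(),ys.mean()),z))
E
```

```text
lid [[0.723, 0.129, 0.093], [0.711, -0.11, 0.093], [0.513, -0.1, 0.093], [0.525, 0.137, 0.093]] [0.6182 0.014  0.0925]
yaw -0.04368933646820086
yaw -0.04953022471466402
bar [0.4721 0.0744 0.0925]
bar [ 0.4663 -0.0348  0.0925]
bar [0.4685 0.0205 0.0925]
cork [[0.659, -0.035], [0.672, -0.059], [0.632, -0.079], [0.62, -0.054]] [ 0.6457 -0.057 ]
wad [0.63694913 0.09416175 0.11      ]
bin rim [[0.533, -0.245, 0.1], [0.55, -0.425, 0.1], [0.376, -0.442, 0.1], [0.352, -0.254, 0.1]]
wad 0.65 [0.63129532 0.09837889 0.11      ]
cork 0.59 [ 0.64069736 -0.05104935  0.107     ]
```

```bash
python3 -m inch '[[-0.545,-0.159,0,0.577,0],[-0.545,-0.159,0,0.577,0],[-0.545,-0.159,0,0.577,0],[-0.545,-0.159,0,0.577,0],[-0.545,-0.159,0,0.577,0],[-0.545,-0.159,0,0.577,0],[-0.545,-0.159,0,0.577,0],[-0.545,-0.159,0,0.577,0],[-0.545,-0.159,0.04,0.577,0],[-0.545,-0.159,0.04,0.577,0]]'; python3 - <<'E'
from h import *
o=bot.get_obs();print(o["clock"],o["joint_pos"].round(3),R.from_quat(o["tool_rot"]).as_matrix().round(4).tolist())
E
```

```text
clock: 2.75
eef_pos: [0.6365, 0.0919, 0.1878]
tool_rot: [0.725, 0.688, -0.002, -0.001]
ft_force: [-0.4, -0.4, -0.9]
grip_width: 0.0854
2.75 [ 0.144  0.553  0.359  1.381 -0.     1.767] [[0.0525, 0.9986, -0.0043], [0.9986, -0.0525, -0.001], [-0.0012, -0.0042, -1.0]]
```

```bash
python3 -m inch '[[0.003,0,0.05,0,0],[0.003,0,0.08,0,0],[0.003,0,0.091,0,0],[0.003,0,0.091,0,0],[0.003,0,0.091,0,0]]';  python3 -m inch '[[0,0,0,0,0.5],[0,0,0,0,1],[0,0,0,0,1],[0,0,0,0,1],[0,0,0,0,1],[0,0,0,0,1]]'; python3 -m inch '[[0,0,-0.03,0,1],[0,0,-0.08,0,1],[0,0,-0.12,0,1],[0,0,-0.12,0,1]]'
python3 - <<'E'
from h import *
save("top","t1.png");save("side","s1.png")
E
```

```text
clock: 3.38
eef_pos: [0.6371, 0.0985, 0.1024]
tool_rot: [0.724, 0.69, 0.001, 0.001]
ft_force: [-0.7, -0.6, 0.6]
grip_width: 0.0853
clock: 4.12
eef_pos: [0.6364, 0.098, 0.102]
tool_rot: [0.724, 0.69, 0.001, 0.0]
ft_force: [-1.3, -0.9, 5.7]
grip_width: 0.0346
clock: 4.62
eef_pos: [0.6383, 0.0983, 0.2252]
tool_rot: [0.724, 0.69, 0.004, 0.003]
ft_force: [0.1, -0.8, 0.4]
grip_width: 0.0343
```

View pics/s1.png

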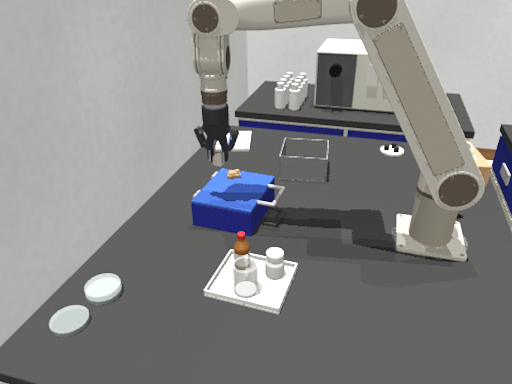

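```bash
python3 -m inch '[[-0.43,-0.164,0,0,1],[-0.43,-0.164,0,0,1],[-0.43,-0.164,0,0,1],[-0.43,-0.164,0,0,1],[-0.43,-0.164,0,0,1],[-0.43,-0.164,0,0,1],[-0.43,-0.164,0,0,1],[-0.43,-0.164,0,0,1],[-0.43,-0.164,0.04,0,1],[-0.43,-0.164,0.04,0,1]]'
python3 - <<'E'
from h import *
save("top","t2.png");print(bot.get_obs()["eef_pos"])
E
```

```text
clock: 5.98
eef_pos: [0.4479, -0.3218, 0.1756]
tool_rot: [0.724, 0.689, -0.001, -0.005]
ft_force: [-0.1, 0.8, -0.2]
grip_width: 0.0338
[ 0.44940695 -0.32232881  0.17779407]
```

View pics/t2.png

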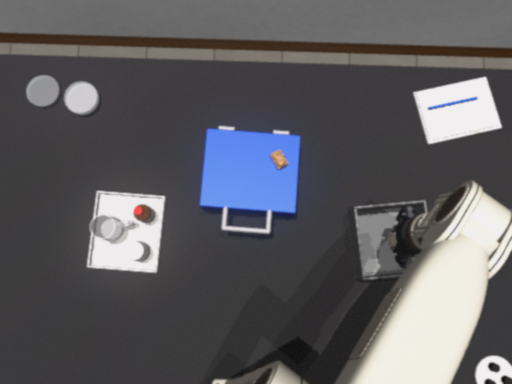

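The gripper with the wad is over the bin at about (405,235), and the lid still carries only the cork. I lower and release.

```bash
python3 -m inch '[[0,0,0.05,0,1],[0,0,0.085,0,1],[0,0,0.085,0,1],[0,0,0.085,0,0.4],[0,0,0.085,0,0],[0,0,0.085,0,0],[0,0,0.03,0,0],[0,0,-0.03,0,0],[0,0,-0.05,0,0],[0,0,-0.05,0,0]]'
python3 - <<'E'
from h import *
o=bot.get_obs();e=o["eef_pos"];M=R.from_quat(o["tool_rot"]).as_matrix();print(e)
print(M.T@(np.array([.645,-.056,.2])-e), "az y",np.degrees(np.arctan2(M[1,1],M[0,1])))
E
```

```text
clock: 7.28
eef_pos: [0.4525, -0.3245, 0.2332]
tool_rot: [0.724, 0.69, 0.001, 0.003]
ft_force: [-0.2, -0.2, 0.1]
grip_width: 0.0852
[ 0.45251993 -0.32445483  0.23316885]
[0.27759037 0.17905304 0.03317138] az y -2.7819731922402977
```

```bash
python3 -m inch '[[0.278,0.179,0,0.49,0],[0.278,0.179,0,0.49,0],[0.278,0.179,0,0.49,0],[0.278,0.179,0,0.49,0],[0.278,0.179,0,0.49,0],[0.278,0.179,0,0.49,0],[0.278,0.179,0.04,0.49,0],[0.278,0.179,0.04,0.49,0]]'
python3 - <<'E'
from h import *
save("top","t3.png");save("side","s3.png")
o=bot.get_obs();e=o["eef_pos"];M=R.from_quat(o["tool_rot"]).as_matrix();print(e,o["joint_pos"].round(2))
print(M.T@(np.array([.645,-.056,.098])-e), "az y",np.degrees(np.arctan2(M[1,1],M[0,1])))
E
```

```text
clock: 8.28
eef_pos: [0.6402, -0.0536, 0.1845]
tool_rot: [0.969, 0.246, -0.006, -0.002]
ft_force: [-0.6, -0.4, -0.9]
grip_width: 0.0853
[ 0.64268564 -0.05483093  0.18934527] [-0.09  0.56  0.37  1.39 -0.    2.56]
[0.00171084 0.00227334 0.09133776] az y -61.601820530716736
```

View pics/t3.png

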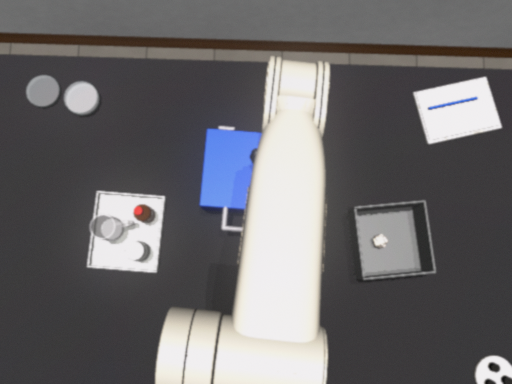

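View pics/s3.png

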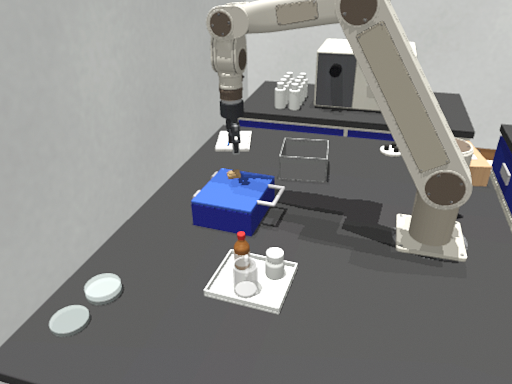

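The wad is in the bin at (380,240). The gripper is above the cork, so I grasp it.

```bash
python3 -m inch '[[0.002,0.002,0.05,0,0],[0.002,0.002,0.08,0,0],[0.002,0.002,0.094,0,0],[0.002,0.002,0.094,0,0],[0.002,0.002,0.094,0,0]]';  python3 -m inch '[[0,0,0,0,0.5],[0,0,0,0,1],[0,0,0,0,1],[0,0,0,0,1],[0,0,0,0,1],[0,0,0,0,1]]'; python3 -m inch '[[0,0,-0.03,0,1],[0,0,-0.08,0,1],[0,0,-0.12,0,1],[0,0,-0.12,0,1]]'
python3 - <<'E'
from h import *
save("side","s4.png")
o=bot.get_obs();e=o["eef_pos"];M=R.from_quat(o["tool_rot"]).as_matrix();print(e,o["joint_pos"].round(2))
print(M.T@(np.array([.453,-.355,.2])-e), "az y",np.degrees(np.arctan2(M[1,1],M[0,1])))
E
```

```text
clock: 9.0
eef_pos: [0.6477, -0.0557, 0.0986]
tool_rot: [0.969, 0.245, 0.002, 0.001]
ft_force: [0.8, 1.7, 0.2]
grip_width: 0.0853
clock: 9.75
eef_pos: [0.6468, -0.0554, 0.097]
tool_rot: [0.969, 0.246, 0.001, 0.0]
ft_force: [-0.8, 0.0, 5.2]
grip_width: 0.0282
clock: 10.25
eef_pos: [0.6483, -0.0555, 0.2203]
tool_rot: [0.969, 0.246, 0.004, 0.001]
ft_force: [0.3, -1.0, -0.3]
grip_width: 0.0284
[ 0.6470918  -0.05546391  0.21756238] [-0.09  0.55  0.43  1.45 -0.    2.56]
[-0.31330935  0.17101796  0.01708928] az y -61.57712307179083
```

View pics/s4.png

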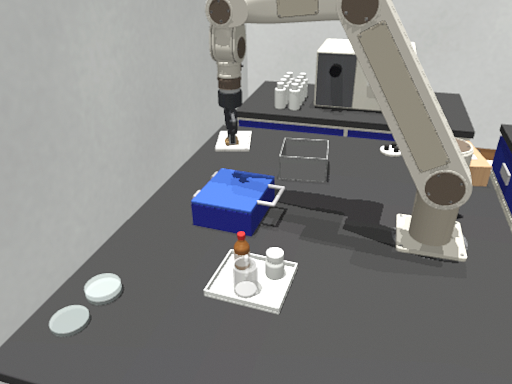

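The lid is empty and the cork is in the fingers at about (232,140). Moving it to the bin.

```bash
python3 -m inch '[[-0.313,0.171,0,-0.49,1],[-0.313,0.171,0,-0.49,1],[-0.313,0.171,0,-0.49,1],[-0.313,0.171,0,-0.49,1],[-0.313,0.171,0,-0.49,1],[-0.313,0.171,0,-0.49,1],[-0.313,0.171,0,-0.49,1],[-0.313,0.171,0.04,-0.49,1],[-0.313,0.171,0.04,-0.49,1]]'
python3 -m inch '[[0,0,0.05,0,1],[0,0,0.075,0,1],[0,0,0.075,0,1],[0,0,0.075,0,0.4],[0,0,0.075,0,0],[0,0,0.075,0,0],[0,0,0.03,0,0],[0,0,-0.03,0,0],[0,0,-0.05,0,0],[0,0,-0.05,0,0.5]]'
python3 - <<'E'
from h import *
save("top","t5.png");
o=bot.get_obs();e=o["eef_pos"];M=R.from_quat(o["tool_rot"]).as_matrix();print(e,o["joint_pos"].round(2))
print(M.T@(np.array([.469,.019,.2])-e), "az y",np.degrees(np.arctan2(M[1,1],M[0,1])))
E
```

```text
clock: 11.42
eef_pos: [0.4499, -0.352, 0.1716]
tool_rot: [0.724, 0.69, -0.001, -0.005]
ft_force: [-0.1, 0.8, -0.5]
grip_width: 0.0283
clock: 12.68
eef_pos: [0.4536, -0.3557, 0.2292]
tool_rot: [0.724, 0.69, 0.0, 0.003]
ft_force: [0.2, 0.0, -0.3]
grip_width: 0.0698
[ 0.45264888 -0.35499203  0.22699538] [-0.67  0.39  0.21  1.38  0.    0.95]
[ 0.37437433 -0.00188203  0.02657947] az y -2.7849387801301373
```

View pics/t5.png

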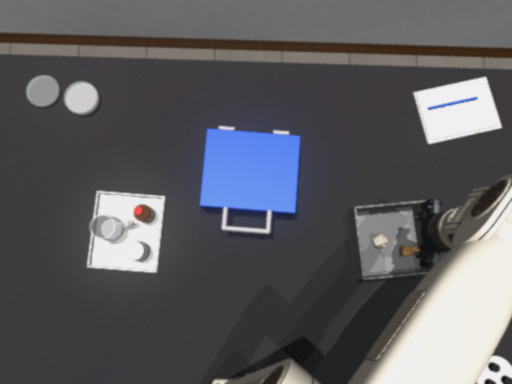

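Both pieces are in the bin, the wad at (380,240) and the cork at (408,250). The lid is shut and the handle is at (246,230). I go above the handle with the jaws half closed.

```bash
python3 -m inch '[[0.375,-0.002,0,0,0.5],[0.375,-0.002,0,0,0.5],[0.375,-0.002,0,0,0.5],[0.375,-0.002,0,0,0.5],[0.375,-0.002,0,0,0.5],[0.375,-0.002,0,0,0.5],[0.375,-0.002,0.06,0,0.5],[0.375,-0.002,0.06,0,0.5],[0.375,-0.002,0.06,0,0.5]]'
python3 - <<'E'
from h import *
save("top","t6.png");im=save("side","s6.png")
cv2.imwrite("pics/s6z.png",cv2.resize(im[120:260,170:330][:,:,::-1],None,fx=4,fy=4,interpolation=cv2.INTER_CUBIC))
o=bot.get_obs();e=o["eef_pos"];M=R.from_quat(o["tool_rot"]).as_matrix();print(e,o["joint_pos"].round(2),o["grip_width"])
print(M.T@(np.array([.4685,.020,.0675])-e), "az y",np.degrees(np.arctan2(M[1,1],M[0,1])))
E
```

```text
clock: 13.85
eef_pos: [0.4688, 0.0195, 0.1667]
tool_rot: [0.724, 0.689, -0.0, -0.0]
ft_force: [-0.6, 0.0, -0.3]
grip_width: 0.0425
[0.47044581 0.01912221 0.16825663] [ 0.04  0.22 -0.19  1.16 -0.    1.66] 0.04274082537436649
[ 0.00074735 -0.00236921  0.10074862] az y -2.8813046402615354
```

View pics/s6z.png

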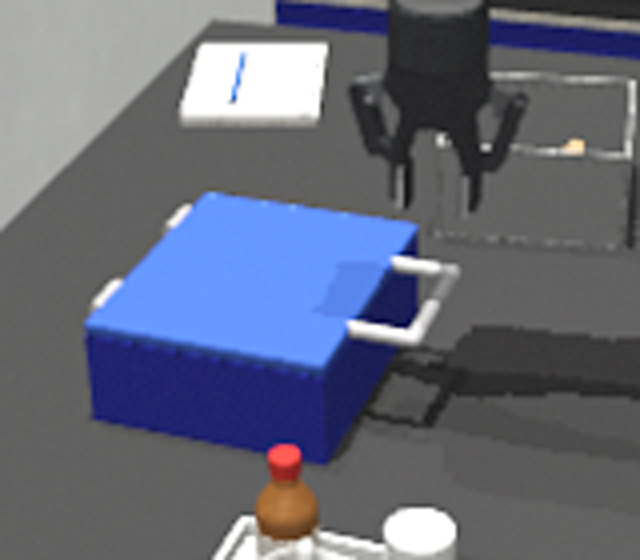

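View pics/t6.png

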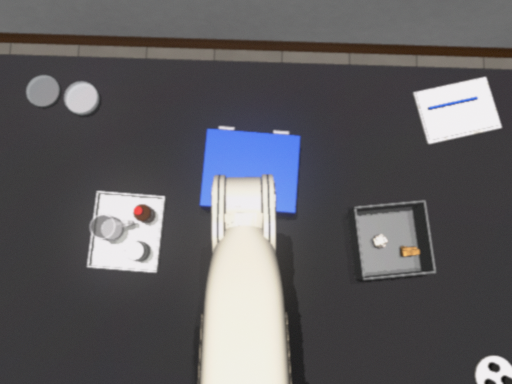

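```bash
python3 -m inch '[[0.001,-0.002,0.03,0,0.5],[0.001,-0.002,0.05,0,0.5],[0.001,-0.002,0.07,0,0.5],[0.001,-0.002,0.07,0,0.5]]'
python3 -m inch '[[0,0,0.015,0,0.5],[0,0,0.03,0,0.5],[0,0,0.03,0,0.5]]'
python3 - <<'E'
from h import *
im=save("side","s7.png")
cv2.imwrite("pics/s7z.png",cv2.resize(im[120:260,170:330][:,:,::-1],None,fx=4,fy=4,interpolation=cv2.INTER_CUBIC))
E
```

```text
clock: 14.45
eef_pos: [0.4671, 0.0202, 0.0967]
tool_rot: [0.725, 0.689, 0.0, 0.0]
ft_force: [-0.2, 0.4, 0.1]
grip_width: 0.043
clock: 14.82
eef_pos: [0.4674, 0.0206, 0.0672]
tool_rot: [0.724, 0.689, 0.0, 0.0]
ft_force: [-0.2, -0.8, 0.8]
grip_width: 0.043
```

View pics/s7z.png

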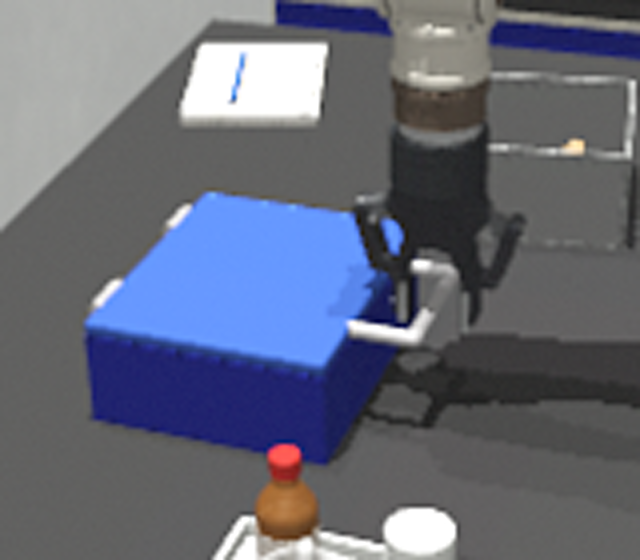

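```bash
python3 -m inch '[[0,0,0,0,0.7],[0,0,0,0,1],[0,0,0,0,1],[0,0,0,0,1],[0,0,0,0,1],[0,0,0,0,1]]'
python3 - <<'E'
from h import *
o=bot.get_obs();e=o["eef_pos"];M=R.from_quat(o["tool_rot"]).as_matrix();print(e,o["ft_force"],o["grip_width"],M.round(3).tolist())
E
```

```text
clock: 15.62
eef_pos: [0.4692, 0.0209, 0.0676]
tool_rot: [0.724, 0.69, 0.002, 0.002]
ft_force: [5.8, -0.5, 2.9]
grip_width: 0.0101
[0.46916881 0.02088319 0.06760521] [ 5.78831573 -0.48429081  2.90201656] 0.010053022838320987 [[0.049, 0.999, 0.005], [0.999, -0.049, -0.0], [-0.0, 0.005, -1.0]]
```

```bash
python3 -m inch '[[0,0.001,-0.02,0,1],[0,0.003,-0.04,0,1],[0,0.007,-0.059,0,1],[0,0.013,-0.079,0,1],[0,0.02,-0.097,0,1],[0,0.028,-0.115,0,1],[0,0.038,-0.133,0,1],[0,0.05,-0.149,0,1],[0,0.062,-0.165,0,1],[0,0.073,-0.177,0,1]]'
python3 -m inch '[[0,0,0,0,1],[0,0,0,0,1],[0,0,0,0,1],[0,0,0,0,1]]'
python3 - <<'E'
from h import *
im=save("side","s8.png");save("top","t8.png")
o=bot.get_obs();e=o["eef_pos"];M=R.from_quat(o["tool_rot"]).as_matrix();print(e,o["ft_force"],o["grip_width"])
g=e-M[:,2]*.019
c=np.cos(-.047);s=np.sin(-.047)
h=np.array([.468,.021,.0865])+.25*np.array([c,s,0]); d=h-g; print("angle",np.arctan2(g[2]-.0865,d[0]*c+d[1]*s),np.hypot(g[2]-.0865,d[0]*c+d[1]*s))
r=bot.spot_point("side","lid_handle");uv=np.array(r[0]["point"])*[512,384];print(r[0]["score"],uv,[ (a,proj("side",h+.25*np.array([-c*np.cos(a),-s*np.cos(a),np.sin(a)])).round(1)) for a in (.6,.7,.785,.9)])
E
```

```text
clock: 16.88
eef_pos: [0.5376, 0.0174, 0.2419]
tool_rot: [0.724, 0.69, -0.002, -0.002]
ft_force: [0.5, -0.5, -4.5]
grip_width: 0.0094
clock: 17.38
eef_pos: [0.5385, 0.0173, 0.2428]
tool_rot: [0.724, 0.69, -0.001, -0.001]
ft_force: [-2.4, -0.1, -1.3]
grip_width: 0.0096
[0.53886969 0.01730587 0.24309309] [-2.8816617  -1.90062271 -1.24881099] 0.010107711439954004
angle 0.77575866867408 0.2507548731188153Traceback (most recent call last):
  File "<stdin>", line 7, in <module>
IndexError: list index out of range
```

View pics/s8.png

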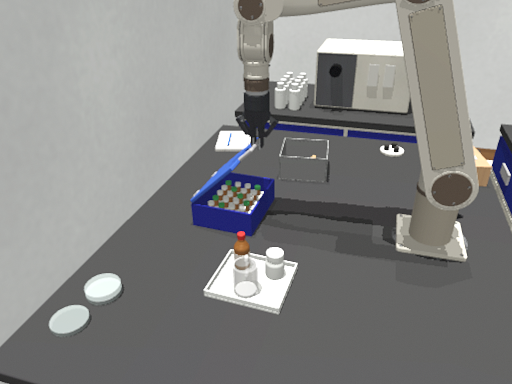

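View pics/t8.png

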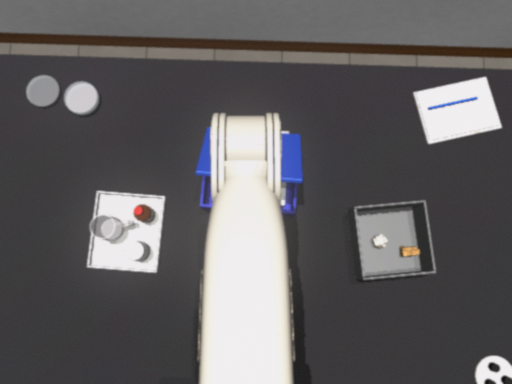

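The lid stands open in the grip at about (255,150), with an angle near 0.776 rad from the tool pose. Both pieces are in the bin and the tray items have not moved.

```bash
python3 - <<'E'
from h import *
o=bot.get_obs();print(o["clock"],o["joint_vel"].round(3),o["grip_width"],o["ft_force"])
print(bot.job_done())
E
```

```text
17.525 [-0.001 -0.001  0.004  0.001  0.    -0.   ] 0.0098255472473049 [-4.09280655 -2.27826392 -0.50557608]
the job is handed in; nothing more can be done
None
```

I put the wad and then the cork in the bin while the lid was shut. Then I pinched the handle bar, lifted the lid to about 45° and handed the job in at 17.5 s, still holding it.

- **Lid angle:** the tool pose gives about 0.776 rad (44.5°). The grasp point is 251 mm from the hinge, which fits the 250 mm handle radius.
- **Grip:** the arm was at rest and the fingers read 10 mm on the 12 mm bar. The cork also read about 2 mm under its 30 mm width.
- **Pictures:** the last ones show both pieces inside the bin, the lid open, and the jar, bottle and jug where they started.

**Failed check:** in the last side picture the network did not find the handle, because the gripper hides part of it. The lid angle therefore rests on the arm's pose and the view, not on a separate image measurement.

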